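# Open the flush hatch of the bead store

### The job

Open the storage hatch that lies flush in the plywood platform: slide the findings case that lies on it sideways until it is wholly off the hatch, lying flat on the plain deck to the left, then flip up the recessed ring pull, and only then raise the hatch by it (once it is well up you may push it on by its edge); leave the hatch standing upright by itself. Leave the other things on the desk and the deck alone.

Things in the scene. Friction and masses are not known exactly. Their poses are not given: they have to be found in the camera images.
- platform: plywood storage platform fixed to the desk, 320 (x) x 400 (y) x 80 mm high. Origin: centre of its underside. x points from its front (robot side) to its back, y to its left. A hatch, 230 (x) x 200 (y) mm, lies flush in the top (deck), from x = -130 to 100 and y = -170 to 30 mm, over a storage well; the deck left of it (y = 32 to 200 mm) is plain and solid
- hatch_hinge (a point): middle of the hatch's hinge line, at its back edge, level with the deck, at (100, -70, 80) mm in the platform's frame; the hinge line is parallel to the platform's y. The axes turn with the hatch (the same as the platform's when shut)
- hatch_front (a point): middle of the top of the hatch's front edge, 230 mm in front of the hinge. The hatch is 18 mm thick; centred left to right it has a steel pocket, open at the top, from 95 to 215 mm in front of the hinge, 90 mm wide and 35 mm deep, which shows below the hatch as a dish reaching 38 mm under its top face
- hatch (a joint): opening angle of the hatch in rad: 0 shut and flush, 1.57 upright, stop at 1.75; the front edge goes up and back. About 0.4 kg; the stiff friction hinge (about 0.7 N m) holds it at any angle where it is left; raising it takes about 7 N at the ring
- ring_bar (a point): centre of the free bar of the D-shaped steel ring pull: 9 mm round bar, straight for 44 mm along the platform's y; ring 79 mm wide over all, 61 mm clear between its sides; bar 55 mm from the ring's pivot. Folded, it lies in the pocket just below deck level, with a 45 mm finger space in front of the bar, 46 mm between bar and pivot and 24 mm below the bar
- ring (a joint): angle of the ring pull to the hatch in rad: 0 folded in the pocket, 1.57 square to the hatch, stop at 1.65; the bar comes up and swings towards the hatch hinge. The pivot is 110 mm in front of the hatch hinge, 6.5 mm below the hatch's top face, parallel to the hinge. The ring stays where it is left (light friction, 0.03 N m)
- case_center (a point): centre (15 mm above its underside) of the flat closed findings case of beads, clear lid and grey tray, 70 (x) x 110 (y) x 30 mm, about 0.16 kg, loose; at the start it lies on the back half of the hatch, its long side about along the platform's y
- case_corner_a (a point): front right corner of the findings case, half-way up (15 mm above its underside)
- case_corner_b (a point): front left corner of the findings case, half-way up (15 mm above its underside)
- case_corner_c (a point): back right corner of the findings case, half-way up (15 mm above its underside)
- case_corner_d (a point): back left corner of the findings case, half-way up (15 mm above its underside)
- reel: small copper wire reel, 48 mm across, 40 mm high, standing on the front of the deck left of the hatch; leave it alone; origin at the underside
- pliers: pliers with black handles, 170 mm, lying on the cutting mat; leave it alone; origin at the underside
- cutters: cutters with black handles, 155 mm, lying on the cutting mat; leave it alone; origin at the underside
- mug: white mug, 80 mm across, 95 mm high; leave it alone; origin at the underside
- beads: glass jar, 60 mm across, 75 mm high; leave it alone; origin at the underside
- tray: white compartment tray 140 x 200 x 35 mm; leave it alone; origin at the underside
- spool: brass wire spool, 70 mm across, 50 mm high; leave it alone; origin at the underside
Not all that is in view belongs to the job. Of the things like the part that bears case_center, leave any that is orange or red; of the rest the smaller one is meant.

How it is judged:
By the outcome, as a careful person would: the job done as asked, in the order asked, and still so for the second after the job is handed in, with the robot touching nothing.
It also fails if it takes over 64 s, if anything falls off the work surface, if the arm or the gripper's body presses on something with over 40 N, if the wrist force passes 120 N, or if a joint passes its speed limit or range.

### The arm

A 6-joint arm with a two-finger parallel gripper is mounted at the origin on the work surface. World frame = base frame: x ahead of the robot, y to its left, z up, the work surface at z = 0. Lengths are in mm, angles in degrees, forces in N, time in s.
With the tool pointing down it reaches from about 300 to 850 mm from the base axis. Payload 4.2 kg.
Tool frame: the origin (TCP) lies at the very end of the fingers, on their centre line; the grasp point (between the pads) lies 19 mm behind it; z points along the fingers, y is the line along which they close (so a half turn about z gives the same grasp; the last joint's range is limited). The gripper opens to 91 mm and grips with 3 to 60 N. Pads are 32 mm wide; open, the fingers measure 118 mm over their backs; the gripper's body (76 mm by 178 mm) begins 60 mm behind the grasp point.
Start: joints at [-74.37, 18.312, 89.639, -0, 72.044, -1.146], TCP at [165.968, -550.543, 213.976] pointing down, gripper open.
Joint ranges: [-177.97, 177.97], [-48.28, 115.42], [12.27, 149.76], [-77.06, 257.06], [2.81, 150.46], [-146.56, 146.56]. Speed limits (degrees/s): [147.25, 147.25, 180, 180, 180, 180].

### API

Orientations are given as [roll, pitch, yaw] about the fixed x, y, z axes, in that order (R = Rz(yaw) Ry(pitch) Rx(roll)).
In Python, from workcell import env, eyes gives the robot as it stands.
- The arm moves only by the tool send_rows, never from a script. Its argument "targets" is text: rows parted by semicolons, each of 7 numbers parted by spaces: the shift along the tool's x, y, z in m, then the turn, a rotation vector about the tool's x, y, z in degrees, then the opening in per cent of the stroke, from 0 (shut) to 100 (fully open). A call has 1 to 12 rows; each row is the pose to reach, as a shift and turn from the pose commanded when the call began, along the tool's axes at that moment; what a row does not reach only later rows make up. A row lasts 1/12 s, in which the tool goes at most 41.7 mm and 7.16 degrees, less where a joint would pass 70% of its speed; a pose out of reach is approached as far as the arm can. A call with a gripper value outside its range is refused whole. The fingers move at their own pace and stop on an object; "grip_force" is the grip in N (left out, the last holds). Time passes only in rows, so rows that repeat a pose let the fingers close. It gives the time, the measured TCP pose, the force, the opening and the grip force at its end, in the units of the state.
- env.state(): the state, without advancing time (a new reading comes with each control period).
- eyes.grab_frame(name): name is "side" or "top" or "wrist"; returns a dict with "image" (400x640x3 uint8, blue, green, red), "fovy" (degrees; the focal length in pixels is half the picture's height over the tangent of half this angle, whatever the lens; pixels are square), "cx", "cy" (the principal point, pixels), "D" ([k1, k2, p1, p2, k3] as OpenCV has them; the pictures are not rectified), "eye" and "attitude" of the camera in the world. Camera axes: x right, y up, looking along -z (the intrinsics and any distortion apply to the point x, -y, -z); pixel columns grow to the right and rows downward; lengths in mm; the calibration is good to about 2 mm. A picture is of the moment at which its call begins. There is no depth.
- env.job_done(): hands the job in; it is judged then, once.
The state is a dict: "time_s": time; "qpos": joint angles; "qvel": joint speeds; "effort": joint torques, N m; "ee_pos": TCP position; "ee_rot": TCP orientation; "force": force on the tool from outside, world axes, zero at the start; "torque": the same for the moment, N m; "gripper_width": finger opening in mm; "gripper_force": force on a finger pad.
Only numpy, scipy, OpenCV 4.12 (cv2) and the standard library are available. Lean on these libraries where they do the work, as an engineer would, in place of code of your own. Each camera call takes 0.05 s, during which the arm holds its last target. There are 200 camera calls.

## Working session

There is one attempt and no reset: what is moved stays moved. The work goes in short steps, Python scripts to look and compute and a tool call to move; the robot and the scene stay as the last step left them, time stands still between calls to the robot, and variables do not carry over. Pictures are saved under pics/ and viewed, at most 10 in all, crops included, and the job is handed in when it is done.

Besides the shell and the picture viewer there is one more tool, called as name(argument=value, ...), one argument or row to a line, values as JSON. send_rows: Moves the arm, as the interface text tells. Its arguments: {"type":"object","properties":{"targets":{"type":"string"},"grip_force":{"type":"number"}},"required":["targets"]}

```bash
mkdir -p pics; ls
cat > h.py <<'E'
import numpy as np,cv2,json
from scipy.spatial.transform import Rotation as R
from workcell import env,eyes
def att(f):
    a=np.array(f["attitude"],float)
    if a.shape==(3,3): return a
    if a.size==4: return R.from_quat(a).as_matrix()
    return R.from_euler('xyz',a,degrees=True).as_matrix()
def K(f):
    F=200/np.tan(np.radians(f["fovy"])/2); return np.array([[F,0,f["cx"]],[0,F,f["cy"]],[0,0,1.]])
def onz(f,uv,z):
    n=cv2.undistortPoints(np.array(uv,float).reshape(-1,1,2),K(f),np.array(f["D"],float)).reshape(-1,2)
    d=np.c_[n[:,0],-n[:,1],-np.ones(len(n))]@att(f).T; e=np.array(f["eye"],float)
    return e+d*((z-e[2])/d[:,2])[:,None]
def proj(f,P):
    c=(np.atleast_2d(P)-np.array(f["eye"]))@att(f); c=c*[1,-1,-1]
    return cv2.projectPoints(c,np.zeros(3),np.zeros(3),K(f),np.array(f["D"],float))[0].reshape(-1,2)
E
python3 - <<'E'
from h import *
for n in("top","side"):
    f=eyes.grab_frame(n); cv2.imwrite(f"pics/{n}0.png",f.pop("image")); print(n,f)
    np.save(f"{n}0.npy",f,allow_pickle=True)
print(env.state())
E
```

```text
pics
top {'fovy': 43.160259867208254, 'cx': 320.7081620410149, 'cy': 194.368129981885, 'D': array([-0.11182835,  0.        ,  0.        ,  0.        ,  0.        ]), 'eye': array([ 204.39458475,   -4.40677323, 1741.95291109]), 'attitude': array([ 10.42278336,   0.65452295, -91.65059408])}
side {'fovy': 43.875911541455764, 'cx': 312.8120198795161, 'cy': 200.825679273487, 'D': array([0.0495325, 0.       , 0.       , 0.       , 0.       ]), 'eye': array([-120.45305063,  952.2423698 , 1172.29255966]), 'attitude': array([  46.37892487,   -1.21900079, -146.18239842])}
{'time_s': 0.1, 'qpos': array([-7.43686597e+01,  1.83475685e+01,  8.96997141e+01,  1.60641835e-04,
        7.20414842e+01, -1.14781396e+00]), 'qvel': array([ 0.06009555, -0.07149511, -0.2656003 ,  0.0304236 ,  0.03847573,
       -0.04649373]), 'effort': array([ 6.87530191e-04, -4.13333380e+01, -2.32509792e+01,  7.29280408e-02,
        4.22378560e-02, -5.59751788e-05]), 'ee_pos': array([ 165.85758964, -550.09969845,  213.20641992]), 'ee_rot': array([-1.79911254e+02, -1.93086557e-03,  1.67791031e+01]), 'force': array([ 0.18441445,  0.00384242, -0.36555543]), 'torque': array([-0.06351188, -0.01431608,  0.05545219]), 'gripper_force': 0.0, 'gripper_width': 91.45130457331364}
```

View pics/top0.png

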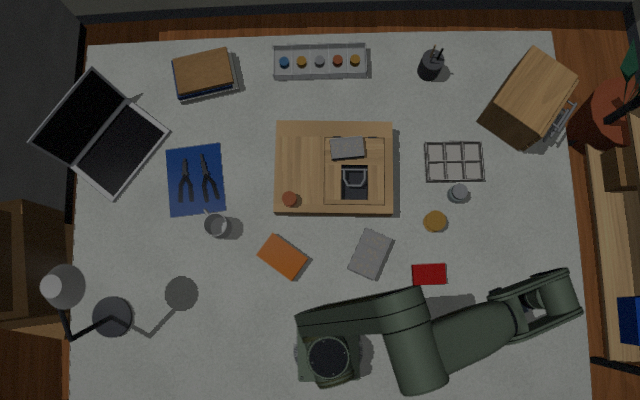

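View pics/side0.png

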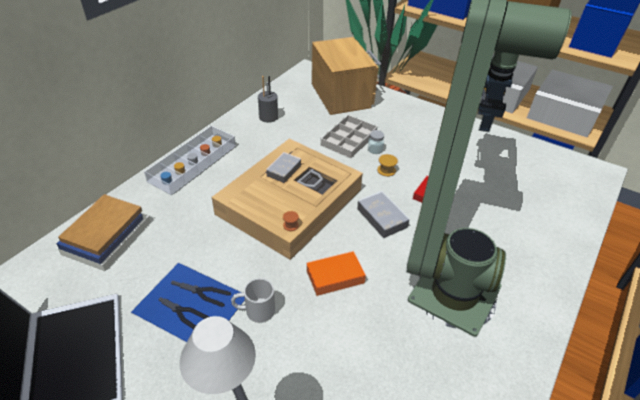

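The candidates in the top picture are grey on the hatch (348,148), larger grey on the desk (371,254), orange (283,257) and red (430,274). The smaller grey one on the hatch's back half fits. I'll confirm it in an enlarged crop.

Run:
```python
import cv2
im=cv2.imread("pics/top0.png")[112:222,265:405]
cv2.imwrite("pics/c1.png",cv2.resize(im,None,fx=5.4,fy=5.4,interpolation=cv2.INTER_CUBIC))
```

```text
(no output)
```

View pics/c1.png

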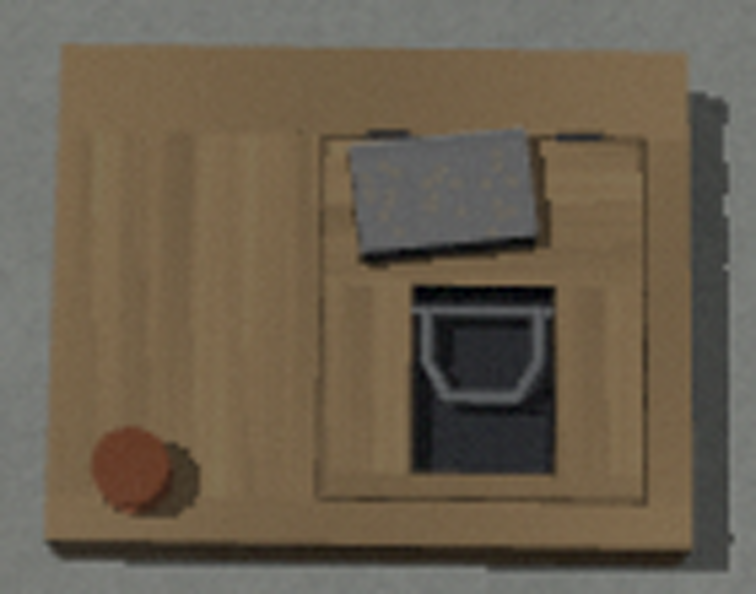

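The crop shows the grey case with beads on the back half of the hatch, so it is the one meant. The ring bar is at crop (488,400), and the copper reel is front left of the deck at (130,470).

```bash
cat >> h.py <<'E'
def fit(A,B): # B=R A + t  (2D)
    a=A-A.mean(0);b=B-B.mean(0); th=np.arctan2((a[:,0]*b[:,1]-a[:,1]*b[:,0]).sum(),(a*b).sum())
    M=np.array([[np.cos(th),-np.sin(th)],[np.sin(th),np.cos(th)]]); return th,M,B.mean(0)-M@A.mean(0)
E
python3 - <<'E'
from h import *
f=np.load("top0.npy",allow_pickle=True).item()
c=lambda p:(np.array(p,float)+.5)/5.4-.5+[265,112]
D=onz(f,c([(62,44),(688,53),(692,550),(46,541),(321,136),(646,139),(646,502),(317,498)]),80)[:,:2]
A=np.array([(160,200),(160,-200),(-160,-200),(-160,200),(100,30),(100,-170),(-130,-170),(-130,30)],float)
th,M,t=fit(A,D); print(np.degrees(th),t); print((D-(A@M.T+t)).round(1))
C=onz(f,c([(349,146),(524,130),(537,238),(363,253)]),110)[:,:2]; Cp=(C-t)@M
print("case plat",Cp.round(1),Cp.mean(0),[np.linalg.norm(Cp[i]-Cp[i-1]).round(1) for i in range(4)])
bar=onz(f,c([(488,400),(130,465)]),75)[:,:2]; print("bar,reel plat",(bar-t)@M, "exp bar",(-65,-70))
th2,M2,t2=fit(np.array([(35,55),(35,-55),(-35,-55),(-35,55)],float),C); print("case world",t2,np.degrees(th2))
print("bar world",M@[-65,-70]+t, "pivot",M@[-10,-70]+t,"hinge",M@[100,-70]+t)
np.savez("plat.npz",th=th,M=M,t=t)
s=env.state(); print(s["ee_pos"])
E
```

```text
-2.5917391959309968 [607.92111154 -39.8219799 ]
[[ 0.2 -0.6]
 [-0.4 -0.1]
 [-0.3  0.8]
 [-0.6 -1.4]
 [ 1.1  3. ]
 [ 1.9 -2.8]
 [-0.9 -0.9]
 [-1.1  2. ]]
case plat [[  85.6   15.3]
 [  97.5  -93.4]
 [  28.2 -101.4]
 [  17.2    5.8]] [ 57.13022703 -43.45384474] [np.float64(69.1), np.float64(109.3), np.float64(69.7), np.float64(107.8)]
bar,reel plat [[ -67.03026281  -73.46196607]
 [-111.32676478  148.42449537]] exp bar (-65, -70)
case world [663.02796247 -85.81474502] 3.8285882134688545
bar world [ 539.82227301 -106.81114462] pivot [ 594.7660135 -109.2981873] hinge [ 704.65349447 -114.27227267]
[ 165.85758964 -550.09969845  213.20641992]
```

```bash
cat >> h.py <<'E'
def down(psi,tilt=0): # tool y along platform x; tilt>0: fingers point back to robot (body leans +x)
    return R.from_euler('xyz',[180,0,psi],degrees=True)*R.from_rotvec([tilt,0,0],degrees=True)
def rel(p,Rt):
    s=env.state(); R0=R.from_euler('xyz',s["ee_rot"],degrees=True)
    d=R0.inv().apply(np.array(p)-s["ee_pos"]); return (d/1000).round(4),(R0.inv()*Rt).as_rotvec(degrees=True).round(2)
E
python3 - <<'E'
from h import *
print(rel([663,-86,180],down(93.8)), down(93.8,30).as_matrix().round(2))
E
```

```text
(array([ 0.61  , -0.3008,  0.0337]), array([-7.000e-02, -6.000e-02, -7.702e+01])) [[-0.07  0.86 -0.5 ]
 [ 1.    0.06 -0.03]
 [ 0.   -0.5  -0.87]]
```

send_rows(
  targets="0.61 -0.301 0.033 0 0 -77 100;0.61 -0.301 0.033 0 0 -77 100;0.61 -0.301 0.033 0 0 -77 100;0.61 -0.301 0.033 0 0 -77 100;0.61 -0.301 0.033 0 0 -77 100;0.61 -0.301 0.033 0 0 -77 100;0.61 -0.301 0.033 0 0 -77 100;0.61 -0.301 0.033 0 0 -77 100;0.61 -0.301 0.033 0 0 -77 100;0.61 -0.301 0.033 0 0 -77 100;0.61 -0.301 0.033 0 0 -77 100;0.61 -0.301 0.033 0 0 -77 100",
)

```text
time_s: 1.1
ee_pos: [531.9, -207.9, 189.3]
ee_rot: [-180.0, -0.0, 94.0]
force: [-0.3, -0.5, 0.2]
gripper_width: 91.2
gripper_force: 0.0
```

Run:
```python
from h import *
s=env.state();print(s["ee_pos"],s["ee_rot"],s["qpos"])
print(rel([663,-86,180],down(93.8)))
```

```text
[ 531.93075566 -207.86887194  189.30442568] [-1.79960218e+02 -2.59322626e-03  9.39756533e+01] [-2.24894082e+01  1.89243538e+01  9.24045055e+01 -1.65360864e-02
  6.87079101e+01 -2.64590529e+01]
(array([0.1125, 0.1392, 0.0092]), array([-0.04, -0.  ,  0.18]))
```

send_rows(
  targets="0.11 0.138 0.009 0 0 0 100;0.11 0.138 0.009 0 0 0 100;0.11 0.138 0.009 0 0 0 100;0.11 0.138 0.009 0 0 0 100;0.11 0.138 0.009 0 0 0 100;0.11 0.138 0.009 0 0 0 100;0.11 0.138 0.009 0 0 0 100;0.11 0.138 0.009 0 0 0 100",
)

```text
time_s: 1.77
ee_pos: [660.2, -92.0, 180.6]
ee_rot: [-179.9, 0.0, 93.7]
force: [0.7, 0.0, 0.6]
gripper_width: 91.2
gripper_force: 0.0
```

Run:
```python
from h import *
s=env.state();print(s["ee_pos"],s["ee_rot"],s["qpos"])
print(rel([663,-86,86],down(93.8)))
f=eyes.grab_frame("wrist"); im=f.pop("image"); np.save("w0.npy",f,allow_pickle=True)
cv2.imwrite("pics/w0.png",im)
```

```text
[660.16586427 -92.03618062 180.5787613 ] [-1.79914787e+02  2.83064657e-02  9.37185017e+01] [-8.90194627e+00  2.78059050e+01  7.94150495e+01 -4.83910723e-02
  7.28560211e+01 -1.26061314e+01]
(array([0.0059, 0.0034, 0.0946]), array([-0.09,  0.03, -0.08]))
```

View pics/w0.png

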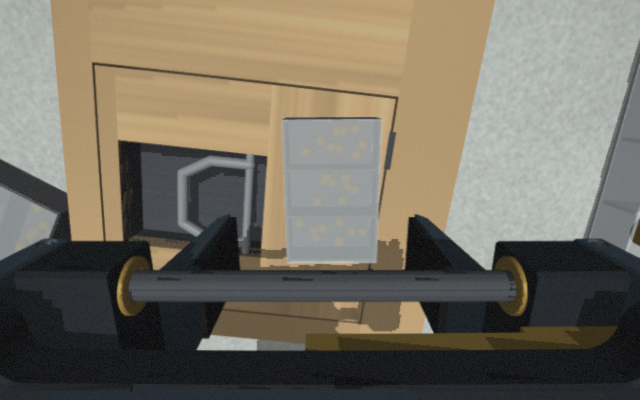

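The wrist view shows the case between the fingers (lid corners 284,118; 380,118; 377,263; 287,262). The hatch's left corners are at (94,64) and (397,97), and the ring bar is at (185,200).

Run:
```python
from h import *
f=np.load("w0.npy",allow_pickle=True).item(); z=np.load("plat.npz");M,t=z["M"],z["t"]
C=onz(f,[(284,118),(380,118),(377,263),(287,262)],110)[:,:2];print(C.round(1),C.mean(0))
H=onz(f,[(94,64),(397,97)],80)[:,:2];print((H-t)@M,"exp -130,30;100,30")
print((onz(f,[(185,200)],78)[:,:2]-t)@M)
```

```text
[[ 629.8  -30.5]
 [ 696.6  -26.1]
 [ 706.6 -136.9]
 [ 636.1 -140.7]] [667.27221505 -83.5371921 ]
[[-128.51055615   32.92503232]
 [ 103.66079934   33.87729371]] exp -130,30;100,30
[[-59.62371988 -68.28621212]]
```

send_rows(
  targets="0.003 0.003 0.03 0 0 0 100;0.003 0.003 0.06 0 0 0 100;0.003 0.003 0.085 0 0 0 100;0.003 0.003 0.095 0 0 0 100;0.003 0.003 0.095 0 0 0 100",
  grip_force=15,
)

```text
time_s: 2.23
ee_pos: [661.7, -88.7, 83.4]
ee_rot: [-179.7, -0.1, 93.7]
force: [0.3, -0.0, 0.7]
gripper_width: 90.8
gripper_force: 0.0
```

Run:
```python
from h import *
s=env.state();print(s["ee_pos"],s["force"])
z=np.load("plat.npz");M,t=z["M"],z["t"]
print("plat",(s["ee_pos"][:2]-t)@M); q=M@[57,116]+t
print(rel([*q,88],down(87.4)))
```

```text
[661.67917125 -88.67949577  83.37688122] [ 0.30926166 -0.04510621  0.74565493]
plat [ 55.91235652 -46.37665607]
(array([ 0.1613,  0.0188, -0.0046]), array([-0.32, -0.04,  6.28]))
```

send_rows(
  targets="0 0 0 0 0 0 60;0 0 0 0 0 0 60;0 0 0 0 0 0 60;0 0 0 0 0 0 60;0 0 0 0 0 0 60;0 0 0 0 0 0 60",
  grip_force=12,
)

```text
time_s: 2.73
ee_pos: [665.6, -88.0, 87.8]
ee_rot: [179.8, 0.1, 93.8]
force: [0.3, -0.9, 5.8]
gripper_width: 70.1
gripper_force: 12.0
```

send_rows(
  targets="0.015 0.002 0 0 0 0 60;0.035 0.005 0 0 0 2 60;0.055 0.007 0 0 0 3 60;0.075 0.009 0 0 0 4 60;0.095 0.011 0 0 0 5 60;0.115 0.013 0 0 0 6 60;0.135 0.014 0 0 0 6 60;0.15 0.015 0 0 0 6 60;0.162 0.015 0 0 0 6 60;0.162 0.015 0 0 0 6 60;0.162 0.015 0 0 0 6 60",
)

```text
time_s: 3.65
ee_pos: [669.5, 77.1, 87.8]
ee_rot: [179.8, -0.1, 87.8]
force: [-0.3, 3.6, 6.8]
gripper_width: 70.0
gripper_force: 12.0
```

Run:
```python
from h import *
s=env.state();print(s["ee_pos"],s["force"],s["ee_rot"])
z=np.load("plat.npz");M,t=z["M"],z["t"]
print("plat",(s["ee_pos"][:2]-t)@M)
f=eyes.grab_frame("top"); np.save("top1.npy",f,allow_pickle=True)
cv2.imwrite("pics/t1.png",cv2.resize(f["image"][112:222,265:405],None,fx=4,fy=4))
f=eyes.grab_frame("side");cv2.imwrite("pics/s1.png",f["image"])
```

```text
[669.51061996  77.09924849  87.79445894] [-0.27030036  3.58989095  6.77611643] [ 1.79809268e+02 -1.35971485e-01  8.78358894e+01]
plat [ 56.23945239 119.58664302]
```

send_rows(
  targets="0 0 0 0 0 0 100;0 0 0 0 0 0 100;0 0 0 0 0 0 100;0 0 0 0 0 0 100;0 0 -0.03 0 0 0 100;0 0 -0.07 0 0 0 100;0 0 -0.1 0 0 0 100;0 0 -0.1 0 0 0 100",
)

```text
time_s: 4.42
ee_pos: [672.2, 75.1, 193.2]
ee_rot: [179.2, -0.1, 87.8]
force: [0.4, 0.6, 1.3]
gripper_width: 91.3
gripper_force: 0.0
```

Run:
```python
from h import *
s=env.state();print(s["ee_pos"],s["force"],s["ee_rot"])
f=eyes.grab_frame("wrist"); np.save("w1.npy",f,allow_pickle=True); cv2.imwrite("pics/w1.png",f["image"])
z=np.load("plat.npz");M,t=z["M"],z["t"]
print(proj(f,[*(M@[55,30]+t),80]))
q=M@[-65,-70]+t; print(q,rel([*q,115],down(87.4)))
```

```text
[672.15163331  75.11576182 193.22783019] [0.40330064 0.55549398 1.32553903] [ 1.79247111e+02 -9.26489408e-02  8.77610229e+01]
[[315.17782961 280.95614455]]
[ 539.82227301 -106.81114462] (array([-0.1868, -0.1242,  0.0737]), array([ 0.46, -0.05,  0.36]))
```

View pics/w1.png

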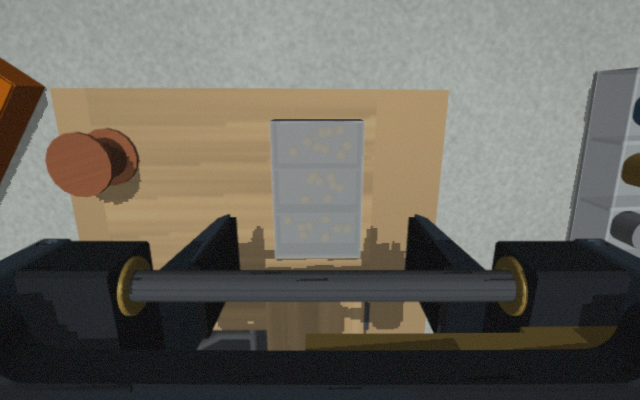

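The case lies flat left of the hatch (272–362, 120–258), and the reel at (90,160) is untouched. Now I'll go above the ring.

send_rows(
  targets="-0.187 -0.125 0.025 0 0 0 38;-0.187 -0.125 0.025 0 0 0 38;-0.187 -0.125 0.025 0 0 0 38;-0.187 -0.125 0.025 0 0 0 38;-0.187 -0.125 0.025 0 0 0 38;-0.187 -0.125 0.025 0 0 0 38;-0.187 -0.125 0.025 0 0 0 38;-0.187 -0.125 0.025 0 0 0 38;-0.187 -0.125 0.025 0 0 0 38;-0.187 -0.125 0.025 0 0 0 38",
)

```text
time_s: 5.3
ee_pos: [537.1, -106.1, 160.3]
ee_rot: [-180.0, -0.0, 87.8]
force: [0.3, -0.3, 0.3]
gripper_width: 35.1
gripper_force: 0.0
```

Run:
```python
from h import *
s=env.state();print(s["ee_pos"],s["force"],s["ee_rot"])
f=eyes.grab_frame("wrist"); np.save("w2.npy",f,allow_pickle=True); cv2.imwrite("pics/w2.png",f["image"])
z=np.load("plat.npz");M,t=z["M"],z["t"]
q=M@[-65,-70]+t; print(proj(f,[[*q,74]]),rel([*q,56],down(87.4)))
```

```text
[ 537.08210724 -106.14353365  160.33555634] [ 0.33713629 -0.28713933  0.25307775] [-1.79994487e+02 -1.63194644e-02  8.78423023e+01]
[[325.06617694 199.74780151]] (array([-0.0007,  0.0028,  0.1044]), array([-0.  , -0.01,  0.46]))
```

View pics/w2.png

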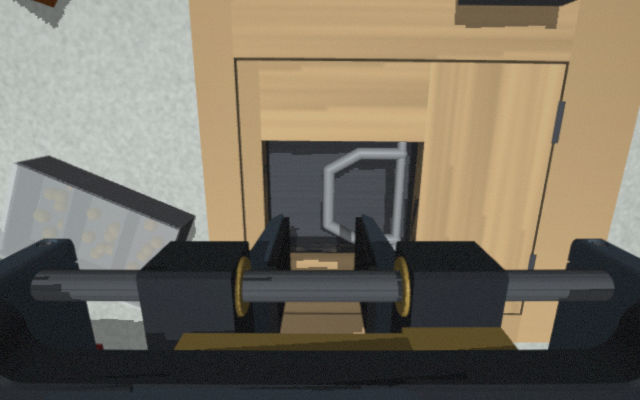

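The bar is at column 329, rows 172–220, about 2–3 mm further back than predicted; I'll descend with that correction.

send_rows(
  targets="0.001 0.005 0.03 0 0 0 38;0.001 0.005 0.055 0 0 0 38;0.001 0.005 0.075 0 0 0 38;0.001 0.005 0.09 0 0 0 38;0.001 0.005 0.1 0 0 0 38;0.001 0.005 0.104 0 0 0 38;0.001 0.005 0.104 0 0 0 38;0.001 0.005 0.104 0 0 0 38",
)

```text
time_s: 6.02
ee_pos: [542.2, -106.0, 57.3]
ee_rot: [179.9, 0.0, 87.8]
force: [-0.6, 0.6, 0.1]
gripper_width: 34.5
gripper_force: 0.0
```

send_rows(
  targets="0 0 0 0 0 0 0;0 0 0 0 0 0 0;0 0 0 0 0 0 0;0 0 0 0 0 0 0;0 0 0 0 0 0 0;0 0 0 0 0 0 0;0 0 0 0 0 0 0",
  grip_force=8,
)

```text
time_s: 6.6
ee_pos: [541.8, -106.4, 57.0]
ee_rot: [179.9, 0.0, 87.8]
force: [1.5, -0.3, 0.5]
gripper_width: 9.0
gripper_force: 8.0
```

send_rows(
  targets="0 0.001 -0.0095 0 0 0 0;0 0.003 -0.0185 0 0 0 0;0 0.007 -0.027 0 0 0 0;0 0.013 -0.035 0 0 0 0;0 0.0195 -0.0415 0 0 0 0;0 0.0275 -0.047 0 0 0 0;0 0.036 -0.051 0 0 0 0;0 0.045 -0.0535 0 0 0 0;0 0.053 -0.0545 0 0 0 0;0 0.053 -0.0545 0 0 0 0;0 0.053 -0.0545 0 0 0 0",
)

```text
time_s: 7.52
ee_pos: [595.7, -108.5, 112.1]
ee_rot: [179.8, 0.0, 87.8]
force: [1.4, -1.3, 5.4]
gripper_width: 8.4
gripper_force: 8.0
```

Run:
```python
from h import *
s=env.state();print(s["ee_pos"],s["force"],s["qpos"],s["torque"])
f=eyes.grab_frame("side");cv2.imwrite("pics/s2.png",cv2.resize(f["image"][110:260,200:390],None,fx=4,fy=4,interpolation=cv2.INTER_CUBIC))
```

```text
[ 595.68949859 -108.53537497  112.13489124] [ 1.4334935  -1.29887797  5.38803996] [-1.14103296e+01  2.53938396e+01  9.40819822e+01 -8.35769849e-03
  6.03574872e+01 -9.18770573e+00] [-0.2539355  -0.25798413 -0.09812227]
```

View pics/s2.png

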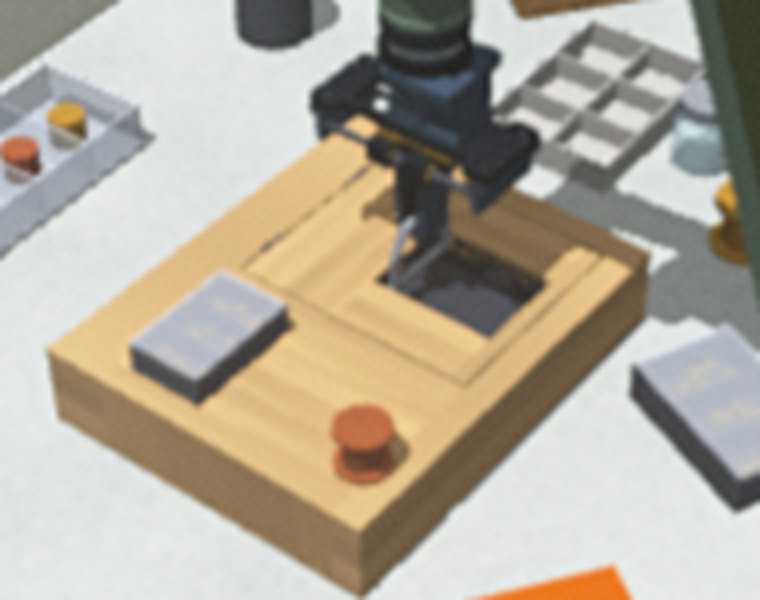

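The ring stands up, the hatch is still shut, and the case is flat on the plain deck. Next I work out the lift path.

Run:
```python
import numpy as np
def st(th,ta):
    th,ta=np.radians([th,ta]); d=np.array([-np.cos(th),np.sin(th)]);n=np.array([np.sin(th),np.cos(th)])
    return 110*d-6.5*n+36*np.array([np.sin(ta),np.cos(ta)])
for th in [3,6,10,14,18,22,26,30,34,38,42,46,50,54,58,62,66]:
    ta=round(th*.4,1); x,z=st(th,ta)-st(0,0); print(th,"0 %.4f %.4f %.1f 0 0"%(x/1e3,-z/1e3,ta))
```

```text
3 0 0.0006 -0.0058 1.2 0 0
6 0 0.0014 -0.0115 2.4 0 0
10 0 0.0031 -0.0191 4.0 0 0
14 0 0.0052 -0.0266 5.6 0 0
18 0 0.0079 -0.0340 7.2 0 0
22 0 0.0111 -0.0413 8.8 0 0
26 0 0.0148 -0.0483 10.4 0 0
30 0 0.0190 -0.0551 12.0 0 0
34 0 0.0236 -0.0616 13.6 0 0
38 0 0.0288 -0.0678 15.2 0 0
42 0 0.0343 -0.0737 16.8 0 0
46 0 0.0403 -0.0793 18.4 0 0
50 0 0.0466 -0.0844 20.0 0 0
54 0 0.0533 -0.0891 21.6 0 0
58 0 0.0604 -0.0934 23.2 0 0
62 0 0.0677 -0.0973 24.8 0 0
66 0 0.0753 -0.1006 26.4 0 0
```

send_rows(
  targets="0 0 0 0 0 0 0;0 0 0 0 0 0 0;0 0.0005 -0.006 1 0 0 0;0 0.0015 -0.0115 2.5 0 0 0;0 0.003 -0.019 4 0 0 0;0 0.005 -0.0265 5.5 0 0 0;0 0.008 -0.034 7 0 0 0;0 0.011 -0.0415 9 0 0 0;0 0.015 -0.0485 10.5 0 0 0;0 0.019 -0.055 12 0 0 0;0 0.019 -0.055 12 0 0 0",
  grip_force=40,
)

```text
time_s: 8.48
ee_pos: [613.4, -109.3, 163.5]
ee_rot: [-167.8, 0.0, 87.8]
force: [0.5, -1.7, -6.1]
gripper_width: 7.8
gripper_force: 40.0
```

Run:
```python
from h import *
f=eyes.grab_frame("side");cv2.imwrite("pics/s3.png",cv2.resize(f["image"][90:260,200:390],None,fx=3,fy=3,interpolation=cv2.INTER_CUBIC))
```

```text
(no output)
```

View pics/s3.png

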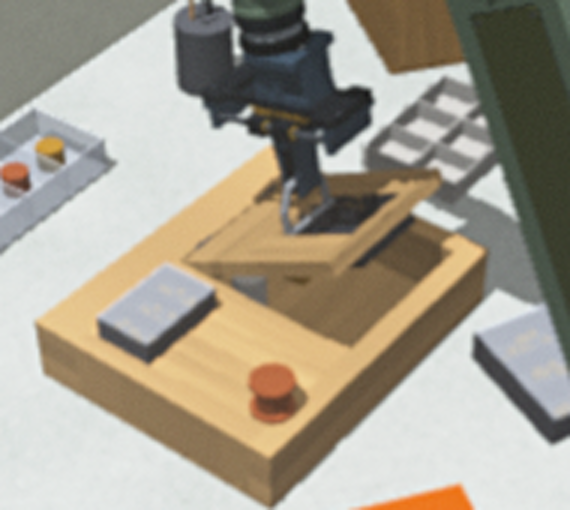

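The hatch is rising by the ring (about 28°), so I continue.

Run:
```python
import numpy as np
def st(th,ta):
    th,ta=np.radians([th,ta]); d=np.array([-np.cos(th),np.sin(th)]);n=np.array([np.sin(th),np.cos(th)])
    return 110*d-6.5*n+36*np.array([np.sin(ta),np.cos(ta)])
t0=np.radians(12); Y=np.array([np.cos(t0),-np.sin(t0)]);Z=-np.array([np.sin(t0),np.cos(t0)])
for th in [34,38,42,46,50,54,58,62,66]:
    ta=round(th*.4,1); D=st(th,ta)-st(30,12); print(th,"0 %.4f %.4f %.1f 0 0"%(D@Y/1e3,D@Z/1e3,ta-12))
```

```text
34 0 0.0032 -0.0074 1.6 0 0
38 0 0.0069 -0.0145 3.2 0 0
42 0 0.0111 -0.0214 4.8 0 0
46 0 0.0158 -0.0281 6.4 0 0
50 0 0.0210 -0.0344 8.0 0 0
54 0 0.0265 -0.0405 9.6 0 0
58 0 0.0325 -0.0461 11.2 0 0
62 0 0.0389 -0.0514 12.8 0 0
66 0 0.0457 -0.0562 14.4 0 0
```

send_rows(
  targets="0 0.003 -0.0075 1.5 0 0 0;0 0.007 -0.0145 3 0 0 0;0 0.011 -0.0215 5 0 0 0;0 0.016 -0.028 6.5 0 0 0;0 0.021 -0.0345 8 0 0 0;0 0.0265 -0.0405 9.5 0 0 0;0 0.0325 -0.046 11 0 0 0;0 0.039 -0.0515 13 0 0 0;0 0.0455 -0.056 14.5 0 0 0;0 0.0455 -0.056 14.5 0 0 0;0 0.0455 -0.056 14.5 0 0 0",
)

```text
time_s: 9.45
ee_pos: [668.3, -111.8, 209.6]
ee_rot: [-153.3, 0.0, 87.8]
force: [-5.2, -3.1, -8.8]
gripper_width: 7.9
gripper_force: 40.0
```

Run:
```python
from h import *
f=eyes.grab_frame("side");np.save("s4.npy",f,allow_pickle=True);cv2.imwrite("pics/s4.png",cv2.resize(f["image"][60:260,180:390],None,fx=3,fy=3,interpolation=cv2.INTER_CUBIC))
```

```text
(no output)
```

View pics/s4.png

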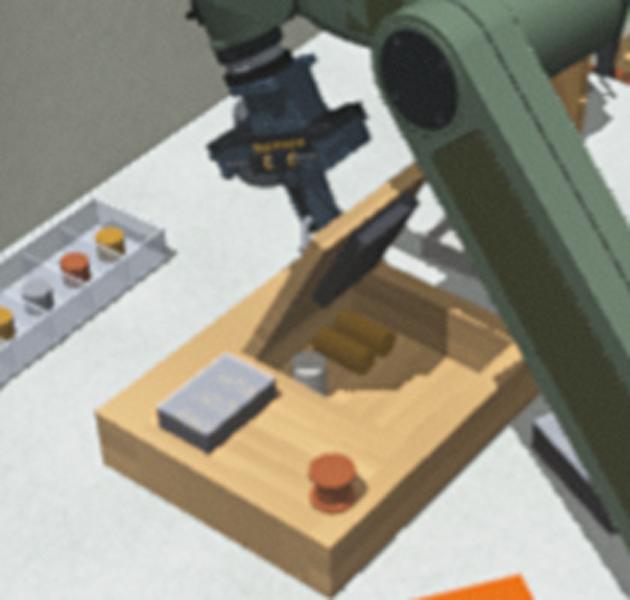

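The hatch stands at about 63°, well up. I'll release the ring, back off and go round to push the hatch on by its front edge.

send_rows(
  targets="0 0 0 0 0 0 33;0 0 0 0 0 0 33;0 0 0 0 0 0 33;0 0 -0.02 0 0 0 33;0 0 -0.05 0 0 0 33;0 0 -0.08 0 0 0 33;0 0 -0.12 0 0 0 33;0 0 -0.15 0 0 0 33;0 0 -0.15 0 0 0 33",
)

```text
time_s: 10.25
ee_pos: [714.2, -110.0, 333.6]
ee_rot: [-154.0, 0.0, 87.9]
force: [2.3, 0.4, -0.9]
gripper_width: 30.1
gripper_force: 0.0
```

Run:
```python
from h import *
s=env.state();print(s["ee_pos"],s["ee_rot"],s["qpos"],s["force"])
print(rel([690,-110,410],down(87.6)),rel([530,-108,410],down(87.6)))
```

```text
[ 714.18792368 -109.99833392  333.64177438] [-1.53954916e+02  1.96112487e-02  8.78894834e+01] [ -8.38279381  53.76035773  12.46235441  -4.27231438 139.60651276
  -8.88750724] [ 2.27636809  0.41002663 -0.87000622]
(array([-0.0009, -0.0552, -0.058 ]), array([-26.04,   0.09,   0.28])) (array([-0.0048, -0.199 ,  0.0122]), array([-26.04,   0.09,   0.28]))
```

send_rows(
  targets="-0.001 -0.02 0 -7 0 0 10;-0.002 -0.05 0.002 -14 0 0 0;-0.003 -0.085 0.005 -20 0 0 0;-0.004 -0.12 0.008 -26 0 0 0;-0.005 -0.16 0.01 -26 0 0 0;-0.005 -0.198 0.012 -26 0 0 0;-0.005 -0.198 0.012 -26 0 0 0;-0.005 -0.198 0.012 -26 0 0 0;-0.005 -0.198 0.012 -26 0 0 0",
)

```text
time_s: 11.0
ee_pos: [531.2, -108.6, 412.4]
ee_rot: [179.3, 0.2, 87.8]
force: [0.4, 0.1, 0.3]
gripper_width: 0.5
gripper_force: 0.0
```

Run:
```python
from h import *
s=env.state();print(s["ee_pos"],s["ee_rot"],s["qpos"],s["force"],s["gripper_width"])
print(rel([535,-110,252],down(87.6)))
```

```text
[ 531.15130406 -108.62602282  412.37897655] [1.79271802e+02 1.62327904e-01 8.78034917e+01] [-1.27574951e+01  1.17844080e+01  7.08611999e+01 -2.62776517e-02
  9.66087777e+01 -1.05652125e+01] [0.42821764 0.06197438 0.27027063] 0.548890784349033
(array([-0.0008,  0.0019,  0.1604]), array([0.73, 0.16, 0.2 ]))
```

send_rows(
  targets="-0.001 0.002 0.04 0.5 0 0 0;-0.001 0.002 0.08 0.5 0 0 0;-0.001 0.002 0.12 0.5 0 0 0;-0.001 0.002 0.15 0.5 0 0 0;-0.001 0.002 0.16 0.5 0 0 0;-0.001 0.002 0.16 0.5 0 0 0;-0.001 0.002 0.16 0.5 0 0 0",
)

```text
time_s: 11.58
ee_pos: [536.0, -110.3, 249.3]
ee_rot: [-179.8, 0.1, 87.8]
force: [-0.3, -0.7, 0.4]
gripper_width: 0.4
gripper_force: 0.0
```

send_rows(
  targets="0 0.02 0 0 0 0 0;0 0.032 0 0 0 0 0;0 0.042 0 0 0 0 0;0 0.052 0 0 0 0 0;0 0.062 0 0 0 0 0;0 0.072 0 0 0 0 0;0 0.08 0 0 0 0 0;0 0.088 0 0 0 0 0;0 0.096 0 0 0 0 0;0 0.105 0 0 0 0 0;0 0.105 0 0 0 0 0;0 0.105 0 0 0 0 0",
)

```text
time_s: 12.58
ee_pos: [640.8, -114.4, 250.1]
ee_rot: [-180.0, 0.1, 87.8]
force: [0.2, -0.1, -0.3]
gripper_width: 0.6
gripper_force: 0.0
```

send_rows(
  targets="0 0.007 0 0 0 0 0;0 0.014 0 0 0 0 0",
)

```text
time_s: 12.75
ee_pos: [653.0, -114.8, 249.5]
ee_rot: [-179.7, 0.1, 87.8]
force: [-3.4, 0.5, 3.1]
gripper_width: 0.4
gripper_force: 2.1
```

Run:
```python
from h import *
s=env.state();print(s["ee_pos"],s["force"])
f=eyes.grab_frame("side");np.save("s5.npy",f,allow_pickle=True)
cv2.imwrite("pics/s5.png",cv2.resize(f["image"][40:260,180:400],None,fx=2.7,fy=2.7,interpolation=cv2.INTER_CUBIC))
# straight-edge projections of the hatch's left front corner (and hinge) for trial angles
z=np.load("plat.npz");M,t=z["M"],z["t"]
for th in(60,70,80,90):
    a=np.radians(th); P=[[*(M@[100-230*np.cos(a),y]+t),80+230*np.sin(a)] for y in(30,-170)]
    print(th,((proj(f,P)-[180,40])*2.7).round())
```

```text
[ 652.96825451 -114.80570098  249.47705067] [-3.35521234  0.51408423  3.11098197]
60 [[288. 271.]
 [393. 191.]]
70 [[262. 247.]
 [369. 169.]]
80 [[235. 226.]
 [343. 150.]]
90 [[208. 211.]
 [317. 137.]]
```

View pics/s5.png

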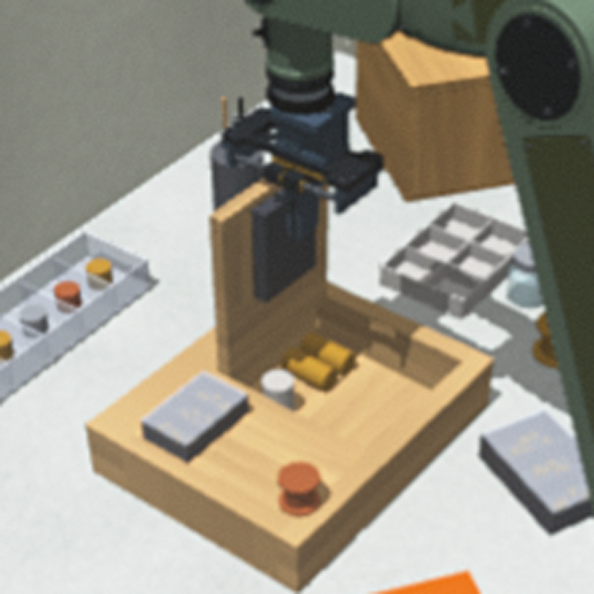

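The hatch's left front corner is at (213,216), which matches about 88–89°. I'll settle one touch further, then back off.

send_rows(
  targets="0 0.001 0 0 0 0 0;0 0.001 0 0 0 0 0;0 0.001 0 0 0 0 0;0 -0.02 0 0 0 0 0;0 -0.05 0 0 0 0 0;0 -0.09 0 0 0 0 0;0 -0.13 0 0 0 0 0;0 -0.13 -0.04 0 0 0 0;0 -0.13 -0.08 0 0 0 0;0 -0.13 -0.1 0 0 0 0;0 -0.13 -0.1 0 0 0 0;0 -0.13 -0.1 0 0 0 0",
)

```text
time_s: 13.8
ee_pos: [524.6, -109.7, 350.1]
ee_rot: [-179.9, 0.1, 87.8]
force: [-0.1, -0.2, -0.2]
gripper_width: 0.4
gripper_force: 0.0
```

Run:
```python
from h import *
from scipy.ndimage import sobel
s=env.state();print(s["ee_pos"],s["force"])
a=np.load("s5.npy",allow_pickle=True).item(); f=eyes.grab_frame("side")
# shift of the hatch's left edge (crop 213,216..370 -> full image) between the two pictures
for r in (125,135,145,160):
    g=[i["image"][r,248:275].astype(int).sum(1) for i in(a,f)]
    print(r,[(248+np.argmax(np.abs(np.diff(x)))) for x in g])
print("case moved:",np.abs(a["image"][175:212,230:275].astype(int)-f["image"][175:212,230:275]).mean())
z=np.load("plat.npz");M,t=z["M"],z["t"]
for th in(84,87,90,93,96):
    q=np.radians(th); print(th,[proj(f,[*(M@[100-l*np.cos(q)-0*np.sin(q),30]+t),80+l*np.sin(q)]).round(1).tolist() for l in(120,225)])
```

```text
[ 524.5600193  -109.74431251  350.10764064] [-0.14515671 -0.18896635 -0.24272492]
125 [np.int64(257), np.int64(256)]
135 [np.int64(257), np.int64(257)]
145 [np.int64(258), np.int64(258)]
160 [np.int64(259), np.int64(259)]
case moved: 2.091291291291291
84 [[[261.9, 148.8]], [[262.9, 122.6]]]
87 [[[260.4, 147.9]], [[259.9, 120.9]]]
90 [[[258.8, 147.1]], [[257.0, 119.5]]]
93 [[[257.4, 146.4]], [[254.0, 118.2]]]
96 [[[255.9, 145.8]], [[251.1, 117.1]]]
```

The left edge matches the prediction for 90°, the hatch holds by itself, and the arm is clear.

```bash
python3 -c "
from workcell import env
print(env.job_done())"
```

```text
the job is handed in; nothing more can be done
None
```

The job is handed in at about 14 s: the case lies flat on the plain deck left of the hatch, the ring was flipped up before the hatch was raised by it and pushed on by the steel pocket under it (not strictly by its edge), and it stands by itself at about 90°; the judge's verdict was not shown.

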